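# Compress a valve spring with the rail lever and hold it for the collets

### The arm

A 7-joint arm with a two-finger parallel gripper is mounted at the origin on a cart in front of the work surface, level with it; the furniture and walls round the work are solid. World frame = base frame: x ahead of the robot, y to its left, z up, the work surface at z = 0. Lengths are in m, angles in rad, forces in N, time in s.
With the tool pointing down it reaches from about 0.425 to 0.825 m from the base axis. Payload 3.6 kg.
Tool frame: the origin (TCP) lies at the very end of the fingers, on their centre line; the grasp point (between the pads) lies 19 mm behind it; z points along the fingers, y is the line along which they close (so a half turn about z gives the same grasp; the last joint's range is limited). The gripper opens to 93 mm and grips with 3 to 60 N. Pads are 15 mm wide; open, the fingers measure 128 mm over their backs; the gripper's body (75 mm by 188 mm) begins 65 mm behind the grasp point.
Start: joints at [-1.26, 0.615, -0.013, 1.423, 0.008, 1.103, -0.04], TCP at [0.215, 0.613, 0.219] pointing down, gripper open.
Joint ranges: [-3.12, 3.12], [-0.3, 2.06], [-1.34, 1.32], [0.26, 2.42], [-1.36, 4.5], [0.01, 1.98], [-2.84, 2.84]. Speed limits (rad/s): [2.79, 2.79, 3.14, 3.14, 3.14, 3.14, 3.14].

### API

Orientations are given as [roll, pitch, yaw] about the fixed x, y, z axes, in that order (R = Rz(yaw) Ry(pitch) Rx(roll)).
In Python, from cell import get_obs, viewer, workorder gives the robot as it stands.
- The arm moves only by the tool arm_command, never from a script. Its argument "commands" is a list that holds one entry, the list of rows, each a list of 7 numbers: the opening, from -1 (shut) to 1 (fully open), then the shift along the tool's x, y, z in cm, then the turn, a rotation vector about the tool's x, y, z in degrees. In form: [[[gripper, dx, dy, dz, ax, ay, az], ...]]. A call has 1 to 12 rows; each row is the pose to reach, as a shift and turn from the pose commanded when the call began, along the tool's axes at that moment; what a row does not reach only later rows make up. A row lasts 1/12 s, in which the tool goes at most 41.7 mm and 7.16 degrees, less where a joint would pass 70% of its speed; a pose out of reach is approached as far as the arm can. A call with a gripper value outside its range is refused whole. The fingers move at their own pace and stop on an object; the grip force is fixed at half the most. Time passes only in rows, so rows that repeat a pose let the fingers close. It gives the time, the measured TCP pose, the force, the opening and the grip force at its end, in the units of the state.
- get_obs(): the state, without advancing time (a new reading comes with each control period).
- viewer.grab_frame(name): name is "side" or "top"; returns the picture (400x640x3 uint8, red, green, blue); there is no depth.
- viewer.camera_info(name): a dict with "camera_matrix" (3x3 intrinsics, pixels), "k1" (the pictures are not rectified: a ray, as slopes to the right and down, at radius r is drawn at 1 + k1 r^2 times it, then the intrinsics apply), "R" (3x3) and "t" (3): a world point X has camera coordinates R X + t. Camera axes: x right, y down, z forward; pixel columns grow to the right and rows downward; lengths in m; the calibration is good to about 2 mm. A picture is of the moment at which its call begins. camera_info takes no time and is no camera call.
- workorder.sign_off(): hands the job in; it is judged then, once.
The state is a dict: "clock": time; "joint_pos": joint angles; "joint_velocities": joint speeds; "joint_efforts": joint torques, N m; "tcp_pos": TCP position; "eef_rot": TCP orientation; "wrist_force": force on the tool from outside, world axes, zero at the start; "moment": the same for the moment, N m; "grip_width": opening from 0.0 (shut) to 1.0 (fully open); "grasp_force": force on a finger pad.
Only numpy, scipy, OpenCV 4.12 (cv2) and the standard library are available. Lean on these libraries where they do the work, as an engineer would, in place of code of your own. Each camera call takes 0.05 s, during which the arm holds its last target. There are 200 camera calls.

### The job

On the cylinder head one valve still needs its collets: its spring stands taller than the two finished ones, with the stem tip sunk in the retainer. Take the spring-compressor lever, hook its claw up under the steel rail at the bare valve guide, where there is no spring in the way, and slide it along the rail until its forked foot is over that tall spring. Then swing the handle down so that the foot squeezes the spring nearly to its stop, the retainer a little lower than those of the finished valves, and finish while holding the lever down like that so that a workmate can drop the collets in; leave the spark plug, bearing, grease tin and bolt on the bench where they are.

Things in the scene. Friction and masses are not known exactly. Their poses are not given: they have to be found in the camera images.
- lever: Spring-compressor lever: loose cranked steel bar, 0.3 kg, 244 mm long, black rubber handle. It starts upright on the bench on its claw and handle end. Origin on the bench under the foot; x level along it to the claw, y across, z up (all lever points share these axes). Centre of mass about 46 mm behind the origin, 27 mm up. Not given while the fingers hold it; the points keep their offsets.
- lever_grip (a point): Middle of the lever's handle sleeve, on its axis: 110 mm behind the origin (-x), 25 mm above the bench. The sleeve is 22 mm wide (y) and 22 mm thick, from 56 mm behind to 48 mm in front of this point, rising 13 degrees towards the foot. Grasp it across y.
- lever_foot (a point): Middle between the soles of the lever's forked foot, 110 mm in front of lever_grip (+x) and 2 mm above it. Two downward prongs, each 16 mm long (x) and 6 mm thick (y), inner faces 17 mm apart, so that the valve stem can come up between them; a bridge joins them 14 mm above the soles.
- lever_claw (a point): Where the rail's axis lies once hooked: 60 mm in front of the foot, 11 mm below its soles. The claw opens upward: floor 28 mm wide, its top 6 mm below this point, underside 16 mm below; lip at the far end 8 mm above the floor, inner face 10 mm in front of this point; the bar is 11 mm behind. It enters under the rail from the handle side with this point 10 to 16 mm below the axis, then goes up.
- rail: Fixed level steel rail, 12 mm thick, 250 mm long along y, between stands 113 mm either side; origin at its middle, on the axis, 121 mm above the bench; x level, away from the handle side, z up. Four valve places stand 60 mm in front of it (-x) at y = -75, -25, 25, 75 mm; what stands in which changes. Hold the lever along this x, level as it rested: once hooked its soles are 8 mm above the tall retainer.
- head: Fixed aluminium cylinder head on a plywood board (165 x 300 mm); origin on the bench under its centre, x and y as the rail's. Casting 124 x 262 mm; deck 75 mm above the bench, rim along its edges 85 mm. The valve row is at x = 0, the rail at x = 60 mm. Two finished valves have retainers 114 mm and stem tips 121 mm above the bench.
- valve_open: The valve that still needs collets, with its tall spring and retainer, in one of the four valve places: origin on its axis on the deck, 75 mm above the bench; axes as the rail's.
- retainer (a point): Round steel retainer on the tall spring, 34 mm across, with a hollow in its middle; origin at the centre of its top, 124 mm above the bench when not pressed. The tip of the 6 mm valve stem lies 3 mm below and comes up through the hollow as the retainer goes down.
- spring (a joint): How far the tall spring is squeezed (m): 0 free, 0.015 at its stop; pushes back 10 N at first, 40 N at the stop. 0.010: level with the finished retainers; collets need 0.011 or more. Swung about the rail, the hooked lever needs about 15 N at mid-handle; from level to the stop it turns about 22 degrees (handle down, claw tilting up) and mid-handle sinks about 65 mm.
- guide_tip (a point): Top of the bare valve guide, a steel stub 13 mm across, 88 mm above the bench, in the one valve place without valve and spring.
- plug: used spark plug lying on the bench, 73 x 21 mm, to be left alone; origin under its middle
- bearing: ball bearing, 52 mm across, 14 mm high, to be left alone; origin under its centre
- grease_tin: open grease tin, 68 mm across, 42 mm high, to be left alone; origin under its centre
- bolt: hex bolt with nut, 66 x 19 mm, lying, to be left alone; origin under its middle

How it is judged:
On the way, in this order (a step that is already met when the one before it is completed fails the run):
1. the claw is hooked up under the rail, away from the tall spring (x of lever_claw in the frame of rail between -0.008 and 0.008 m and z of lever_claw in the frame of rail between -0.006 and 0.005 m and y of lever_claw in the frame of rail between -0.105 and 0.105 m and horizontal distance between lever_foot and retainer above 0.03 m), for 0.1 s.
2. still hooked, the lever has been slid along until its foot is over the tall spring (x of lever_claw in the frame of rail between -0.008 and 0.008 m and z of lever_claw in the frame of rail between -0.006 and 0.005 m and y of lever_claw in the frame of rail between -0.105 and 0.105 m and horizontal distance between lever_foot and retainer below 0.01 m), for 0.1 s.
At the end, for the whole second after the job is handed in: The robot holds the lever down and still: claw hooked under the rail (within 8 mm across, 6 mm in height) and pulling on it by over 6 N, foot within 12 mm of the tall spring's retainer centre and pressing by over 15 N, spring squeezed by over 11 mm of 15; arm on the lever, not on the retainer (x of lever_claw in the frame of rail between -0.008 and 0.008 m and z of lever_claw in the frame of rail between -0.006 and 0.005 m and y of lever_claw in the frame of rail between -0.105 and 0.105 m and value of joint spring above 0.011 m and horizontal distance between lever_foot and retainer below 0.012 m and contact force between lever and valve_open above 15 N and contact force between lever and rail above 6 N and contact force between any of the fingers, the arm and lever above 4 N and contact force between each of the fingers, the arm and valve_open below 1 N and linear speed of lever below 0.02 m/s); the arm keeps its last pose, push and grip.
It fails at once if the spark plug is pushed more than 30 mm from its place (distance of plug from where it was at the start of the episode above 0.03 m).
It fails at once if the ball bearing is pushed more than 30 mm from its place (distance of bearing from where it was at the start of the episode above 0.03 m).
It fails at once if the grease tin is pushed more than 30 mm from its place (distance of grease_tin from where it was at the start of the episode above 0.03 m).
It fails at once if the hex bolt is pushed more than 30 mm from its place (distance of bolt from where it was at the start of the episode above 0.03 m).
It also fails if it takes over 45 s, if anything falls off the work surface, if the arm or the gripper's body presses on something with over 40 N, if the wrist force passes 120 N, or if a joint passes its speed limit or range.

## Working session

There is one attempt and no reset: what is moved stays moved. The work goes in short steps, Python scripts to look and compute and a tool call to move; the robot and the scene stay as the last step left them, time stands still between calls to the robot, and variables do not carry over. Pictures are saved under pics/ and viewed, at most 10 in all, crops included, and the job is handed in when it is done.

Besides the shell and the picture viewer there is one more tool, called in YAML: its name, and indented under it one key for each argument. arm_command: Moves the arm, as the interface text tells. Its arguments: {"type":"object","properties":{"commands":{"type":"array"}},"required":["commands"]}

```bash
mkdir -p pics
python3 - <<'E'
from cell import get_obs, viewer
import cv2
for n in("side","top"):
    cv2.imwrite(f"pics/{n}0.png",viewer.grab_frame(n)[:,:,::-1]); print(n,viewer.camera_info(n))
o=get_obs();print({k:o[k] for k in("clock","tcp_pos","eef_rot","wrist_force","grip_width")})
E
```

```text
side {'camera_matrix': array([[438.62849099,   0.        , 321.42577758],
       [  0.        , 438.62849099, 204.82152869],
       [  0.        ,   0.        ,   1.        ]]), 'k1': -0.029565317314189862, 'R': array([[-0.92907049, -0.36944322,  0.01843174],
       [-0.26172312,  0.62133108, -0.73854498],
       [ 0.26139822, -0.69098436, -0.67395221]]), 't': array([0.54254089, 0.06545011, 1.14016072])}
top {'camera_matrix': array([[385.08851978,   0.        , 307.47483108],
       [  0.        , 385.08851978, 201.40179395],
       [  0.        ,   0.        ,   1.        ]]), 'k1': -0.035044385867294005, 'R': array([[ 0.02728654, -0.99960846,  0.00619448],
       [-0.99480281, -0.02776242, -0.09796237],
       [ 0.09809599, -0.00348923, -0.99517084]]), 't': array([0.23154247, 0.50319161, 1.19611098])}
{'clock': 0.1, 'tcp_pos': array([0.21458804, 0.61279408, 0.2176135 ]), 'eef_rot': array([-3.13926542e+00,  9.04017962e-05,  2.80481784e+00]), 'wrist_force': array([ 0.30159809, -0.13549993, -0.15065739]), 'grip_width': 0.9988082188859158}
```

View pics/side0.png

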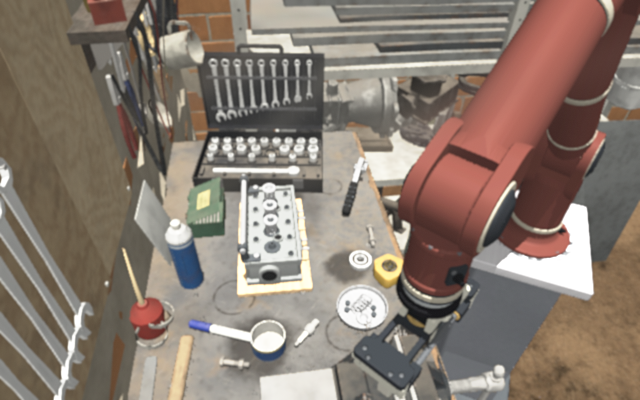

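View pics/top0.png

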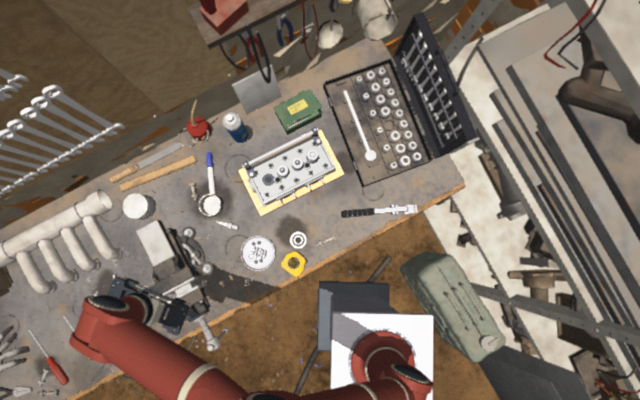

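The lever lies at about (345–417, 212) in top and (347–362, 160–212) in side. The head is centred near (290, 172) in top and (270, 230) in side. I'll enlarge both areas.

Run:
```python
import cv2,numpy as np
s=cv2.imread("pics/side0.png");t=cv2.imread("pics/top0.png")
def c(im,x,y,w,h,f):
    return cv2.resize(im[y:y+h,x:x+w],None,fx=f,fy=f,interpolation=cv2.INTER_CUBIC)
a=c(s,230,150,160,120,5);cv2.imwrite("pics/sc.png",a)
b=c(t,235,120,190,110,4.2) if 0 else c(t,235,120,200,110,4);cv2.imwrite("pics/tc.png",b)
```

```text
(no output)
```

View pics/sc.png

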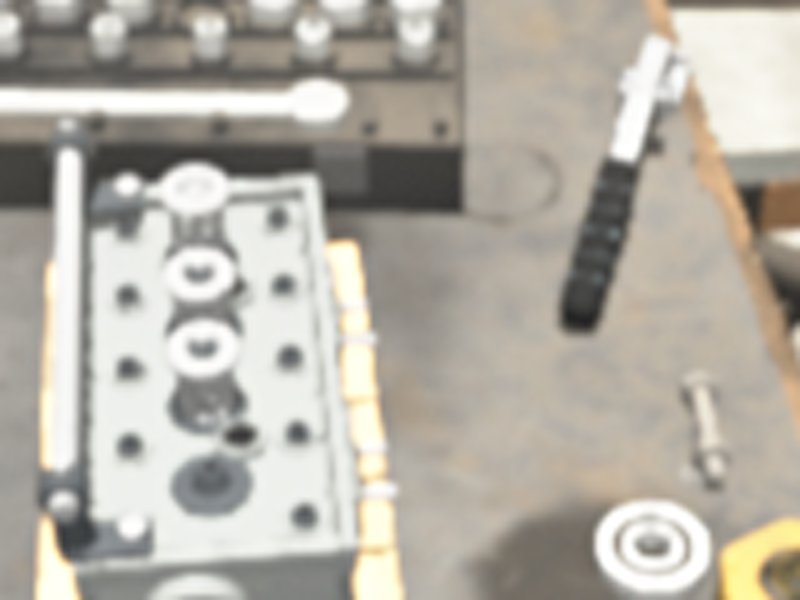

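View pics/tc.png

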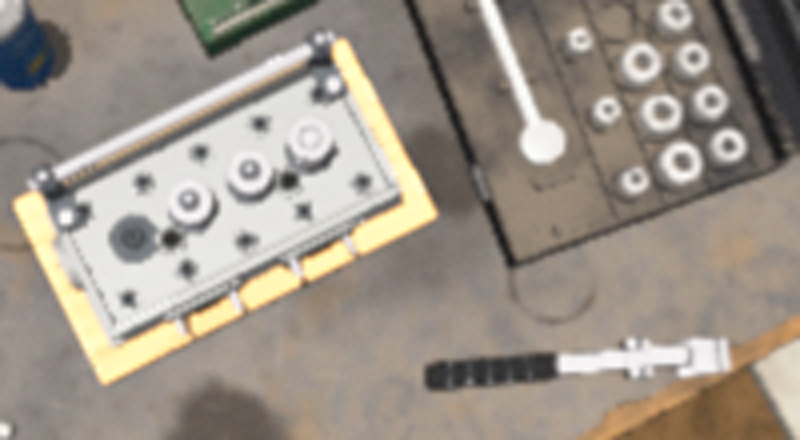

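The valve row runs from the bare guide (side crop 208,480; top crop 135,238), past two finished retainers with dark stem tips, to the tall retainer with no visible tip (side 195,187; top 311,140). The lever's handle end is at side (580,318) / top (428,376), and its claw is at side (660,45) / top (728,356). Next I'll triangulate these and fit the poses.

```bash
cat > h.py <<'E'
import numpy as np
from cell import viewer
from scipy.optimize import least_squares
C={n:viewer.camera_info(n) for n in("side","top")}
def proj(n,X):
    c=C[n];p=c["R"]@np.asarray(X,float)+c["t"];s=p[:2]/p[2];s=s*(1+c["k1"]*(s@s))
    return (c["camera_matrix"]@np.r_[s,1])[:2]
def sc(u,v,ox=230,oy=150,f=5): return np.array([(u+.5)/f-.5+ox,(v+.5)/f-.5+oy])
def tc(u,v,ox=235,oy=120,f=4): return np.array([(u+.5)/f-.5+ox,(v+.5)/f-.5+oy])
def tri(ps,pt):
    r=least_squares(lambda X:np.r_[proj("side",X)-ps,proj("top",X)-pt],[.5,0,.1]);return r.x,r.cost
E
python3 - <<'E'
from h import *
P={"tall":((196,186),(311,139)),"fin1":((200,272),(250,171)),"fin2":((203,347),(190,202)),"guide":((208,478),(135,238)),
"railR":((68,140),(320,45)),"railL":((63,482),(42,180)),"hend":((580,315),(428,376)),"hfront":((627,160),(556,366)),"claw":((657,42),(728,356)),"bolt":((706,428),(0,0))}
for k,(a,b) in P.items():
    if k=="bolt":continue
    x,c=tri(sc(*a),tc(*b));print(k,x.round(4),round(c,2))
# model fit of head
M={"tall":(0,-75,124),"fin1":(0,-25,121),"fin2":(0,25,121),"guide":(0,75,88)}
def f(q):
    c,s=np.cos(q[2]),np.sin(q[2]);r=[]
    for k,m in M.items():
        m=np.array(m)/1e3;X=[q[0]+c*m[0]-s*m[1],q[1]+s*m[0]+c*m[1],m[2]]
        r+=[proj("side",X)-sc(*P[k][0]),proj("top",X)-tc(*P[k][1])]
    return np.concatenate(r)
r=least_squares(f,[.6,.1,.45]);print(r.x,np.degrees(r.x[2]),r.fun.round(1))
E
```

```text
tall [0.6282 0.2356 0.1229] 0.31
fin1 [0.6048 0.28   0.1122] 0.2
fin2 [0.581  0.324  0.1115] 0.38
guide [0.5588 0.3673 0.077 ] 0.59
railR [0.6997 0.2313 0.1254] 0.78
railL [0.5912 0.4319 0.1262] 0.24
hend [0.4617 0.1351 0.0108] 0.0
hfront [0.4701 0.038  0.0407] 0.0
claw [ 0.4899 -0.1018  0.02  ] 3.89
[0.59088324 0.30473    0.49041196] 28.09853530773291 [ 0.7  0.7 -1.2 -0.   0.5 -1.8 -1.1 -0.4  0.4 -1.9 -1.4 -0.6  0.9 -1.7
 -1.8 -0.4]
```

```bash
cat >> h.py <<'E'
from cell import get_obs
from scipy.spatial.transform import Rotation as Ro
H=np.array([.593,.302,0]);YAW=28.2
RH=Ro.from_euler("z",YAW,degrees=True)
def down(yaw,pitch=0): # lever along -tool x when hooked; pitch: handle-down angle deg, lever dir = yaw+180
    y=np.radians(yaw)
    axis=np.array([-np.sin(y),np.cos(y),0]) # rotation about +tool-x-left
    return Ro.from_rotvec(np.radians(pitch)*axis)*Ro.from_euler("xyz",[180,0,yaw],degrees=True)
def go(p,R):
    o=get_obs();R0=Ro.from_euler("xyz",o["eef_rot"])
    print("t",round(o["clock"],2),"tcp",o["tcp_pos"].round(4),"rpy",np.degrees(o["eef_rot"]).round(1),"F",o["wrist_force"].round(1),"w",round(o["grip_width"],3))
    print("shift cm",(R0.inv().apply(np.array(p)-o["tcp_pos"])*100).round(2),"rot deg",np.degrees((R0.inv()*R).as_rotvec()).round(2))
E
python3 - <<'E'
from h import *
go([.468,.066,.13],down(95.5)); go([.468,.066,.010],down(95.5))
E
```

```text
t 0.1 tcp [0.2146 0.6128 0.2176] rpy [-179.9    0.   160.7] F [ 0.3 -0.1 -0.2] w 0.999
shift cm [-41.99 -43.21   8.87] rot deg [-0.12  0.08 65.2 ]
t 0.1 tcp [0.2146 0.6128 0.2176] rpy [-179.9    0.   160.7] F [ 0.3 -0.1 -0.2] w 0.999
shift cm [-41.98 -43.19  20.87] rot deg [-0.12  0.08 65.2 ]
```

Run:
```python
from h import *
print(tri(sc(463,210),tc(512,265)), tri(sc(463,0),tc(640,215)),tri(sc(463,140),tc(512,258)))
```

```text
(array([ 0.55477142,  0.06740827, -0.00069844]), np.float64(3.626925608385109e-05)) (array([ 0.58755285, -0.01780697,  0.07859377]), np.float64(0.8265176190967923)) (array([0.55227768, 0.07607424, 0.05714513]), np.float64(0.012236619580801297))
```

arm_command:
  commands:
    - [[0.2,-42,-43.2,0,0,0,65.2],[0.2,-42,-43.2,0,0,0,65.2],[0.2,-42,-43.2,0,0,0,65.2],[0.2,-42,-43.2,0,0,0,65.2],[0.2,-42,-43.2,0,0,0,65.2],[0.2,-42,-43.2,0,0,0,65.2],[0.2,-42,-43.2,0,0,0,65.2],[0.2,-42,-43.2,0,0,0,65.2],[0.2,-42,-43.2,0,0,0,65.2],[0.2,-42,-43.2,0,0,0,65.2],[0.2,-42,-43.2,0,0,0,65.2],[0.2,-42,-43.2,0,0,0,65.2]]

```text
clock: 1.1
tcp_pos: [0.4254, 0.1581, 0.2186]
eef_rot: [-3.141, 0.0, 1.667]
wrist_force: [-0.2, 0.9, -0.8]
grip_width: 0.599
grasp_force: 0.0
```

arm_command:
  commands:
    - [[0.2,-9.5,3.4,0,0,0,0],[0.2,-9.5,3.4,0,0,0,0],[0.2,-9.5,3.4,4,0,0,0],[0.2,-9.5,3.4,9,0,0,0],[0.2,-9.5,3.4,9,0,0,0],[0.2,-9.5,3.4,9,0,0,0]]

```text
clock: 1.6
tcp_pos: [0.4655, 0.0677, 0.1255]
eef_rot: [-3.133, 0.001, 1.665]
wrist_force: [-1.3, 0.2, 0.1]
grip_width: 0.6
grasp_force: 0.0
```

Run:
```python
from h import *
import cv2
go([.468,.066,.010],down(95.5))
s=viewer.grab_frame("side")[:,:,::-1];t=viewer.grab_frame("top")[:,:,::-1]
a=cv2.resize(s[140:230,310:410],None,fx=4,fy=4,interpolation=2)
b=cv2.resize(t[180:270,320:420],None,fx=4,fy=4,interpolation=2)
cv2.imwrite("pics/g1.png",np.hstack([a,b]))
print(proj("side",[.468,.066,.028]),proj("top",[.468,.066,.028]))
```

```text
t 1.6 tcp [0.4655 0.0677 0.1255] rpy [-1.795e+02  1.000e-01  9.540e+01] F [-1.3  0.2  0.1] w 0.6
shift cm [-0.18  0.33 11.54] rot deg [-0.48  0.06 -0.08]
[352.12717018 191.38412496] [364.05904801 211.87746069]
```

View pics/g1.png

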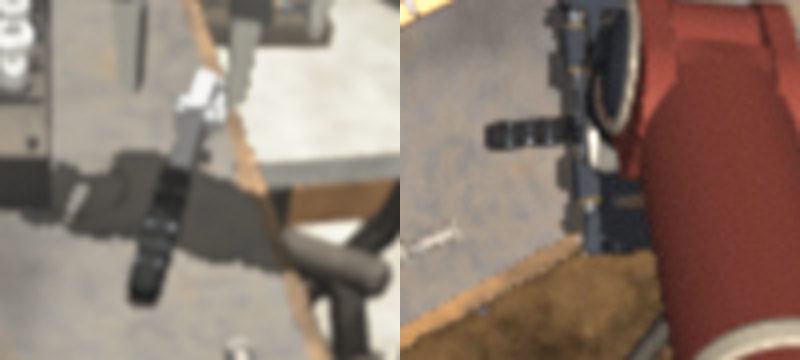

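The side panel shows the projected grasp point (168,206) on the handle sleeve, so I'll descend and close.

arm_command:
  commands:
    - [[0.2,-0.2,0.2,4,0,0,0],[0.2,-0.2,0.2,7.5,0,0,0],[0.2,-0.2,0.2,10,0,0,0],[0.2,-0.2,0.2,11.4,0,0,0],[0.2,-0.2,0.2,11.4,0,0,0],[-1,-0.2,0.2,11.4,0,0,0],[-1,-0.2,0.2,11.4,0,0,0],[-1,-0.2,0.2,11.4,0,0,0],[-1,-0.2,0.2,11.4,0,0,0],[-1,-0.2,0.2,11.4,0,0,0],[-1,-0.2,0.2,11.4,0,0,0],[-1,-0.2,0.2,11.4,0,0,0]]

```text
clock: 2.7
tcp_pos: [0.4704, 0.067, 0.0153]
eef_rot: [3.141, -0.0, 1.667]
wrist_force: [-0.6, 1.0, 5.6]
grip_width: 0.233
grasp_force: 30.0
```

Run:
```python
from h import *
Y=down(YAW+180)
def lv(x,y,z): return H+RH.apply([x,y,z])
# TCP for lever origin offset -0.095 from foot; TCP z relative soles(lever z=.027): grasped TCP z 0.010 over bench
go([.468,.066,.2],down(95.5))
for p in [(-.15,.075,.0),(0,.075,0)]:
    q=lv(p[0]-.095,p[1],0);print(p,q, np.linalg.norm(q),np.degrees(np.arctan2(q[1],q[0])))
```

```text
t 2.7 tcp [0.4704 0.067  0.0153] rpy [180.   -0.   95.5] F [-0.6  1.   5.6] w 0.233
shift cm [ -0.07  -0.25 -18.47] rot deg [ 0.02 -0.02  0.02]
(-0.15, 0.075, 0.0) [0.34163935 0.25232282 0.        ] 0.4247166697830383 36.44827295821407
(0, 0.075, 0) [0.47383486 0.32320544 0.        ] 0.5735688563817711 34.298119056499026
```

arm_command:
  commands:
    - [[-1,0,0,-0.7,0,0,0],[-1,0,0,-2,0,0,0],[-1,0,0,-4,0,0,0],[-1,0,0,-6.5,0,0,0],[-1,0,0,-9,0,0,0],[-1,0,0,-11.5,0,0,0],[-1,0,0,-14,0,0,0],[-1,0,0,-16.5,0,0,0],[-1,0,0,-18.3,0,0,0],[-1,0,0,-19,0,0,0],[-1,0,0,-19,0,0,0],[-1,0,0,-19,0,0,0]]

```text
clock: 3.7
tcp_pos: [0.4696, 0.0669, 0.2039]
eef_rot: [-3.14, -0.0, 1.667]
wrist_force: [0.2, 1.0, -2.7]
grip_width: 0.232
grasp_force: 30.0
```

Run:
```python
from h import *
import cv2
go([.434,.302,.21],down(YAW+180))
s=viewer.grab_frame("side")[:,:,::-1]
cv2.imwrite("pics/g2.png",cv2.resize(s[60:210,290:490],None,fx=4,fy=4,interpolation=2))
t=get_obs()["tcp_pos"]
# level-lever predictions: lever frame from TCP
d=np.radians(-84.5);ux=np.array([np.cos(d),np.sin(d),0]);
for n,x,z in(("hend",-.165,.012),("claw",.07,.016),("foot",0,.027),("bridge",0,.041)):
    X=t+ux*(x+.095)+[0,0,z-.0153];print(n,((proj("side",X)-[290,60])*4).round())
```

```text
t 3.7 tcp [0.4696 0.0669 0.2039] rpy [-179.9   -0.    95.5] F [ 0.2  1.  -2.7] w 0.232
shift cm [23.74 -1.28 -0.6 ] rot deg [-6.0000e-02 -1.0000e-01 -1.1269e+02]
hend [238. 378.]
claw [318. 180.]
foot [298. 217.]
bridge [300. 198.]
```

View pics/g2.png

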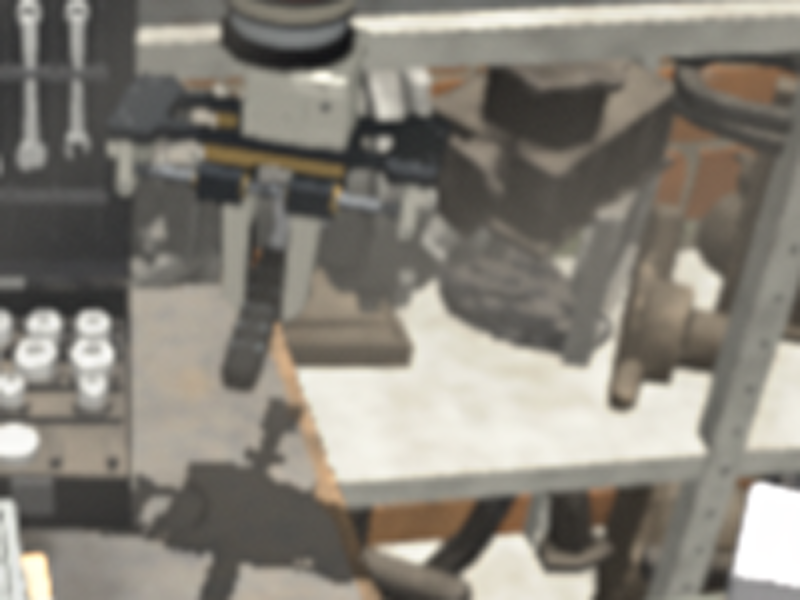

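The handle end appears at (240,380) against (238,378) predicted for a level lever, so it hasn't sagged. Next I'll turn and carry it to above the guide.

arm_command:
  commands:
    - [[-1,0.8,0,0,0,0,-2],[-1,2.5,-0.1,0,0,0,-6],[-1,4.5,-0.2,0,0,0,-11],[-1,7,-0.3,0,0,0,-17],[-1,9.5,-0.5,0,0,0,-23],[-1,12,-0.6,0,0,0,-29],[-1,14.5,-0.7,0,0,0,-35],[-1,17,-0.9,0,0,0,-41],[-1,19.5,-1,0,0,0,-47],[-1,21.5,-1.1,0,0,0,-53],[-1,23,-1.2,0,0,0,-58],[-1,23.7,-1.3,0,0,0,-62]]

```text
clock: 4.75
tcp_pos: [0.4321, 0.3063, 0.2035]
eef_rot: [3.141, -0.003, 2.762]
wrist_force: [-0.6, 0.5, -2.6]
grip_width: 0.236
grasp_force: 30.0
```

arm_command:
  commands:
    - [[-1,0,0,0,0,0,-6],[-1,0,0,0,0,0,-12],[-1,0,0,0,0,0,-18],[-1,0,0,0,0,0,-24],[-1,0,0,0,0,0,-30],[-1,0,0,0,0,0,-36],[-1,0,0,0,0,0,-42],[-1,0,0,0,0,0,-47],[-1,0,0,0,0,0,-50],[-1,0,0,0,0,0,-50.7],[-1,0,0,0,0,0,-50.7]]

```text
clock: 5.67
tcp_pos: [0.4336, 0.3023, 0.2038]
eef_rot: [3.141, -0.002, -2.647]
wrist_force: [-0.7, 0.6, -2.4]
grip_width: 0.233
grasp_force: 30.0
```

Run:
```python
from h import *
import cv2
go(np.array([.434,.302,.12]),down(YAW+180))
print(get_obs()["joint_pos"].round(2))
s=viewer.grab_frame("side")[:,:,::-1];t=viewer.grab_frame("top")[:,:,::-1]
a=cv2.resize(s[140:290,230:330],None,fx=4,fy=4,interpolation=2)
b=cv2.resize(t[100:250,210:310],None,fx=4,fy=4,interpolation=2)
cv2.imwrite("pics/g3.png",np.hstack([a,b]))
o=get_obs();T=o["tcp_pos"];d=o["eef_rot"][2]+np.pi
ux=np.array([np.cos(d),np.sin(d),0])
for n,x,z in(("hend",-.165,.012),("clawlip",.07,.018),("foot",0,.027),("bridge",0,.041)):
    X=T+ux*(x+.095)+[0,0,z-.0153];print(n,X.round(3),((proj("side",X)-[230,140])*4).round(),((proj("top",X)-[210,100])*4).round()+[400,0])
```

```text
t 5.67 tcp [0.4336 0.3023 0.2038] rpy [ 1.800e+02 -1.000e-01 -1.517e+02] F [-0.7  0.6 -2.4] w 0.233
shift cm [-0.04 -0.05  8.38] rot deg [ 0.03 -0.12  0.14]
[-0.53  0.45 -0.17  1.79  0.09  0.91  1.32]
hend [0.372 0.269 0.201] [559. 234.] [751. 563.]
clawlip [0.579 0.38  0.207] [105. 254.] [597. 253.]
foot [0.518 0.347 0.216] [242. 232.] [641. 342.]
bridge [0.518 0.347 0.23 ] [241. 211.] [639. 339.]
```

View pics/g3.png

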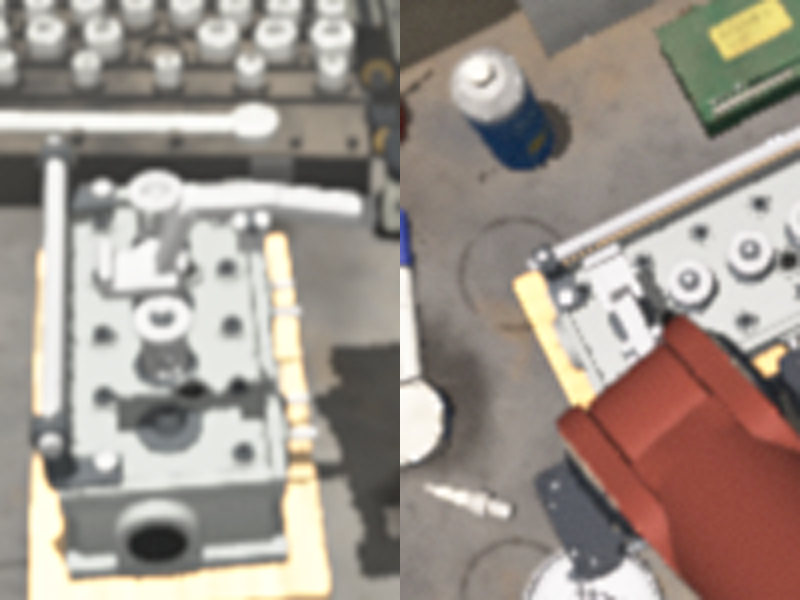

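The lever points along the rail's x, with its claw lip at side (100,255) and top (602,257), close to the predicted pixels. I'll descend to rail-entry height.

arm_command:
  commands:
    - [[-1,0,0,1,0,0,0.1],[-1,0,0,3,0,0,0.1],[-1,0,0,5,0,0,0.1],[-1,0,0,7,0,0,0.1],[-1,0,0,8.6,0,0,0.1],[-1,0,0,9.4,0,0,0.1],[-1,0,0,9.6,0,0,0.1],[-1,0,0,9.6,0,0,0.1],[-1,0,0,9.6,0,0,0.1]]

```text
clock: 6.52
tcp_pos: [0.4352, 0.302, 0.1092]
eef_rot: [3.141, 0.001, -2.651]
wrist_force: [0.0, 0.5, -3.1]
grip_width: 0.232
grasp_force: 30.0
```

Run:
```python
from h import *
import cv2
go(H+RH.apply([-.095,.075,.1073]),down(YAW+180))
s=viewer.grab_frame("side")[:,:,::-1];t=viewer.grab_frame("top")[:,:,::-1]
a=cv2.resize(s[200:275,232:312],None,fx=5,fy=5,interpolation=2)
b=cv2.resize(t[140:215,230:310],None,fx=5,fy=5,interpolation=2)
cv2.imwrite("pics/g4.png",np.hstack([a,b]))
o=get_obs();T=o["tcp_pos"];d=o["eef_rot"][2]+np.pi
ux=np.array([np.cos(d),np.sin(d),0]);uy=np.array([-ux[1],ux[0],0])
for n,x,y,z in(("clawlip",.07,0,.018),("foot",0,0,.027),("bridge",0,0,.041)):
    X=T+ux*(x+.095)+uy*y+[0,0,z-.0153];print(n,X.round(3),((proj("side",X)-[232,200])*5).round(),((proj("top",X)-[230,140])*5).round()+[400,0])
for y in(.075,-.1):
    X=H+RH.apply([.06,y,.121]);print(((proj("side",X)-[232,200])*5).round(),((proj("top",X)-[230,140])*5).round()+[400,0])
```

```text
t 6.52 tcp [0.4352 0.302  0.1092] rpy [ 1.800e+02  1.000e-01 -1.519e+02] F [ 0.   0.5 -3.1] w 0.232
shift cm [-4.4   0.05  0.2 ] rot deg [ 0.02  0.09 -0.1 ]
clawlip [0.581 0.38  0.112] [136. 177.] [565. 144.]
foot [0.519 0.347 0.121] [296. 151.] [616. 247.]
bridge [0.519 0.347 0.135] [295. 129.] [614. 244.]
[ 55. 169.] [537.  92.]
[ 62. -88.] [803. -38.]
```

View pics/g4.png

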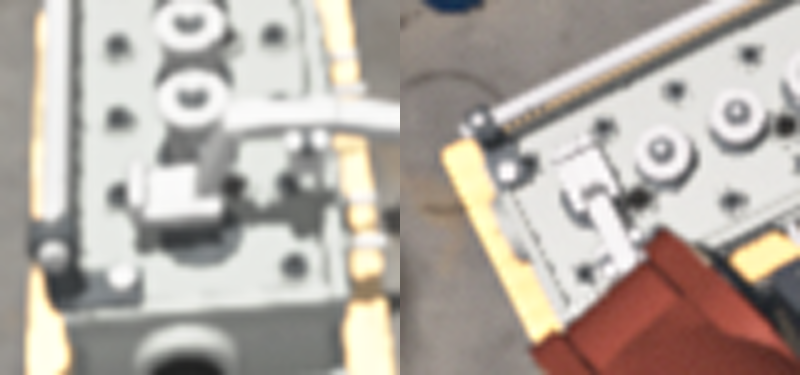

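The claw plate is at side (185,190) / top (588,172), and the rail is about 1.5 px off its prediction in top. The claw is off the same way, so their relative position agrees. I'll move in under the rail, slightly lower.

arm_command:
  commands:
    - [[-1,0,0,0.2,0,0,0],[-1,-0.5,0,0.2,0,0,0],[-1,-1.2,0,0.2,0,0,0],[-1,-2,0,0.2,0,0,0],[-1,-2.7,0,0.2,0,0,0],[-1,-3.4,0,0.2,0,0,0],[-1,-4,0,0.2,0,0,0],[-1,-4.4,0,0.2,0,0,0],[-1,-4.4,0,0.2,0,0,0],[-1,-4.4,0,0.2,0,0,0]]

```text
clock: 7.45
tcp_pos: [0.4735, 0.3222, 0.1064]
eef_rot: [-3.142, -0.001, -2.651]
wrist_force: [-0.2, 0.4, -2.7]
grip_width: 0.228
grasp_force: 30.0
```

Run:
```python
from h import *
import cv2
go(H+RH.apply([-.095,.075,.1073]),down(YAW+180))
s=viewer.grab_frame("side")[:,:,::-1];t=viewer.grab_frame("top")[:,:,::-1]
a=cv2.resize(s[200:275,222:302],None,fx=5,fy=5,interpolation=2)
b=cv2.resize(t[130:205,220:300],None,fx=5,fy=5,interpolation=2)
cv2.imwrite("pics/g5.png",np.hstack([a,b]))
```

```text
t 7.45 tcp [0.4735 0.3222 0.1064] rpy [-180.    -0.  -151.9] F [-0.2  0.4 -2.7] w 0.228
shift cm [-0.08  0.08 -0.09] rot deg [-0.   -0.04 -0.1 ]
```

View pics/g5.png

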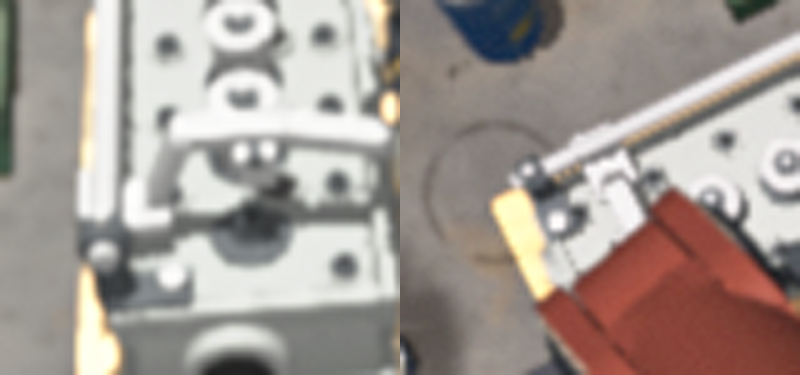

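The lip shows only a little beyond the rail at top (592,135), and in side the bar looks about 19 mm behind the rail at (150,190). The claw is therefore some 5–8 mm short, so I'll feel forward until the bar touches the rail.

arm_command:
  commands:
    - [[-1,-0.2,0,0,0,0,0],[-1,-0.4,0,0,0,0,0],[-1,-0.6,0,0,0,0,0],[-1,-0.6,0,0,0,0,0],[-1,-0.6,0,0,0,0,0]]

```text
clock: 7.97
tcp_pos: [0.4789, 0.3251, 0.1067]
eef_rot: [-3.142, 0.0, -2.651]
wrist_force: [0.4, -0.7, -2.9]
grip_width: 0.239
grasp_force: 30.0
```

arm_command:
  commands:
    - [[-1,-0.15,0,0,0,0,0],[-1,-0.3,0,0,0,0,0],[-1,-0.3,0,0,0,0,0],[-1,-0.3,0,0,0,0,0]]

```text
clock: 8.3
tcp_pos: [0.4816, 0.3265, 0.1066]
eef_rot: [-3.142, -0.0, -2.651]
wrist_force: [1.1, 0.3, -2.5]
grip_width: 0.23
grasp_force: 30.0
```

arm_command:
  commands:
    - [[-1,-0.15,0,0,0,0,0],[-1,-0.3,0,0,0,0,0],[-1,-0.3,0,0,0,0,0],[-1,-0.3,0,0,0,0,0]]

```text
clock: 8.63
tcp_pos: [0.4842, 0.3279, 0.1066]
eef_rot: [-3.142, 0.0, -2.651]
wrist_force: [0.5, 0.4, -3.0]
grip_width: 0.236
grasp_force: 30.0
```

arm_command:
  commands:
    - [[-1,-0.15,0,0,0,0,0],[-1,-0.3,0,0,0,0,0],[-1,-0.3,0,0,0,0,0],[-1,-0.3,0,0,0,0,0]]

```text
clock: 8.97
tcp_pos: [0.4868, 0.3293, 0.1066]
eef_rot: [-3.142, -0.0, -2.651]
wrist_force: [0.0, 0.4, -3.1]
grip_width: 0.235
grasp_force: 30.0
```

arm_command:
  commands:
    - [[-1,-0.15,0,0,0,0,0],[-1,-0.3,0,0,0,0,0],[-1,-0.3,0,0,0,0,0],[-1,-0.3,0,0,0,0,0]]

```text
clock: 9.3
tcp_pos: [0.4874, 0.3295, 0.1058]
eef_rot: [-3.141, -0.005, -2.651]
wrist_force: [-4.6, -2.2, -2.2]
grip_width: 0.233
grasp_force: 30.0
```

The bar contacts the rail with about 5 N, which puts the claw at x ≈ +5 mm. I'll back off 5 mm and lift until the floor touches.

arm_command:
  commands:
    - [[-1,0.4,0,0,0,0,0],[-1,0.7,0,0,0,0,0],[-1,0.7,0,0,0,0,0],[-1,0.7,0,-0.3,0,0,0],[-1,0.7,0,-0.6,0,0,0],[-1,0.7,0,-0.8,0,0,0],[-1,0.7,0,-0.8,0,0,0],[-1,0.7,0,-0.8,0,0,0]]

```text
clock: 9.97
tcp_pos: [0.4836, 0.3276, 0.115]
eef_rot: [3.141, 0.001, -2.651]
wrist_force: [-0.6, 0.5, -3.2]
grip_width: 0.232
grasp_force: 30.0
```

arm_command:
  commands:
    - [[-1,0,0,-0.15,0,0,0],[-1,0,0,-0.3,0,0,0],[-1,0,0,-0.3,0,0,0],[-1,0,0,-0.3,0,0,0]]

```text
clock: 10.3
tcp_pos: [0.4831, 0.3273, 0.1176]
eef_rot: [-3.142, -0.0, -2.651]
wrist_force: [-0.1, 0.2, -2.2]
grip_width: 0.236
grasp_force: 30.0
```

arm_command:
  commands:
    - [[-1,0,0,-0.1,0,0,0],[-1,0,0,-0.2,0,0,0],[-1,0,0,-0.2,0,0,0],[-1,0,0,-0.2,0,0,0]]

```text
clock: 10.63
tcp_pos: [0.4827, 0.3271, 0.1194]
eef_rot: [-3.141, -0.001, -2.651]
wrist_force: [0.2, -0.5, -3.3]
grip_width: 0.232
grasp_force: 30.0
```

arm_command:
  commands:
    - [[-1,0,0,-0.1,0,0,0],[-1,0,0,-0.3,0,0,0],[-1,0,0,-0.3,0,0,0],[-1,0,0,-0.3,0,0,0]]

```text
clock: 10.97
tcp_pos: [0.4825, 0.327, 0.1225]
eef_rot: [-3.141, -0.002, -2.651]
wrist_force: [-3.3, -1.2, -3.6]
grip_width: 0.233
grasp_force: 30.0
```

arm_command:
  commands:
    - [[-1,0,0,-0.1,0,0,0],[-1,0,0,-0.2,0,0,0],[-1,0,0,-0.2,0,0,0],[-1,0,0,-0.2,0,0,0]]

```text
clock: 11.3
tcp_pos: [0.4829, 0.3272, 0.1246]
eef_rot: [-3.141, -0.001, -2.651]
wrist_force: [-2.2, -1.0, -3.9]
grip_width: 0.233
grasp_force: 30.0
```

arm_command:
  commands:
    - [[-1,0.1,0,0.1,0,0,0],[-1,0.2,0,0.2,0,0,0],[-1,0.2,0,0.2,0,0,0],[-1,0.2,0,0.2,0,0,0],[-1,0.2,0,0.2,0,0,0]]

```text
clock: 11.72
tcp_pos: [0.4825, 0.3271, 0.1231]
eef_rot: [3.141, 0.003, -2.651]
wrist_force: [-0.1, 0.3, -3.4]
grip_width: 0.232
grasp_force: 30.0
```

Run:
```python
from h import *
import cv2
go(H+RH.apply([-.086,.075,.1195]),down(YAW+180))
s=viewer.grab_frame("side")[:,:,::-1];t=viewer.grab_frame("top")[:,:,::-1]
cv2.imwrite("pics/s6.png",s);cv2.imwrite("pics/t6.png",t)
a=cv2.resize(s[205:250,235:285],None,fx=8,fy=8,interpolation=2)
b=cv2.resize(t[140:185,240:290],None,fx=8,fy=8,interpolation=2)
cv2.imwrite("pics/g6.png",np.hstack([a,b]))
o=get_obs();T=o["tcp_pos"];d=o["eef_rot"][2]+np.pi
ux=np.array([np.cos(d),np.sin(d),0]);uy=np.array([-ux[1],ux[0],0])
for n,x,y,z in(("claw",.06,0,.016),("lip",.07,0,.018),("foot",0,0,.027),("bridge",0,0,.041)):
    X=T+ux*(x+.086)+uy*y+[0,0,z-.0153];print(n,RH.inv().apply(X-H).round(4),((proj("side",X)-[235,205])*8).round(),((proj("top",X)-[240,140])*8).round()+[400,0])
```

```text
t 11.72 tcp [0.4825 0.3271 0.1231] rpy [ 180.     0.2 -151.9] F [-0.1  0.3 -3.4] w 0.232
shift cm [0.05 0.06 0.36] rot deg [ 0.02  0.15 -0.1 ]
claw [0.06   0.074  0.1236] [ 64. 222.] [541. 144.]
lip [0.07   0.074  0.1256] [ 25. 219.] [529. 119.]
foot [0.     0.0741 0.1346] [285. 178.] [610. 283.]
bridge [0.     0.0741 0.1486] [282. 141.] [606. 277.]
```

View pics/g6.png

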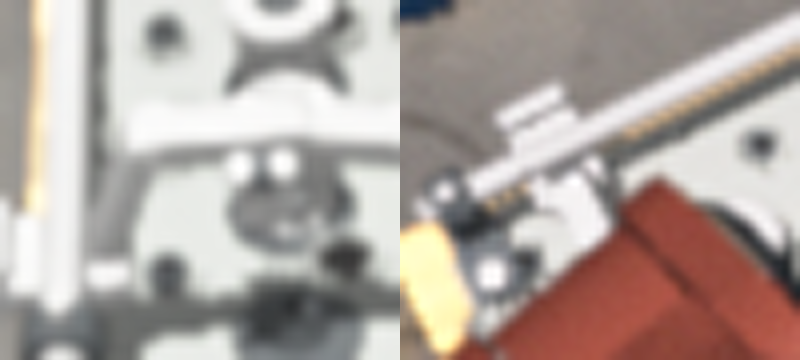

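The claw lip stands beyond the rail (top 530,103) and the bar is just on the near side (top 572,170; side 95,260), so the claw is hooked and roughly centred. I'll slide 149 mm along the rail to the tall spring.

arm_command:
  commands:
    - [[-1,0.1,-0.5,0,0,0,0],[-1,0.1,-1.6,0,0,0,0],[-1,0.1,-3,0,0,0,0],[-1,0.1,-4.6,0,0,0,0],[-1,0.1,-6.2,0,0,0,0],[-1,0.1,-7.8,0,0,0,0],[-1,0.1,-9.4,0,0,0,0],[-1,0.1,-11,0,0,0,0],[-1,0.1,-12.6,0,0,0,0],[-1,0.1,-13.9,0,0,0,0],[-1,0.1,-14.7,0,0,0,0],[-1,0.1,-14.9,0,0,0,0]]

```text
clock: 12.82
tcp_pos: [0.5521, 0.1912, 0.1226]
eef_rot: [-3.14, -0.0, -2.655]
wrist_force: [0.2, -0.4, -2.8]
grip_width: 0.233
grasp_force: 30.0
```

arm_command:
  commands:
    - [[-1,0,0,0,0,0,0],[-1,0,0,0,0,0,0],[-1,0,0,0,0,0,0]]

```text
clock: 13.07
tcp_pos: [0.5501, 0.196, 0.1227]
eef_rot: [3.14, 0.0, -2.649]
wrist_force: [-0.2, -0.0, -3.3]
grip_width: 0.237
grasp_force: 30.0
```

Run:
```python
from h import *
import cv2
go(H+RH.apply([-.086,-.075,.122]),down(YAW+180))
o=get_obs();X=RH.inv().apply(o["tcp_pos"]-H);print(X)
cv2.imwrite("pics/s7.png",viewer.grab_frame("side")[:,:,::-1])
# arc plan: pivot at rail axis (head x .06,z .121); TCP rel pivot
piv=np.array([.06,X[1],.121]);r=X-piv
R0=Ro.from_euler("xyz",o["eef_rot"])
for a in(6,12,18,21,24):
    A=Ro.from_rotvec(-np.radians(a)*np.array([0,1,0]))
    d=RH.apply(A.apply(r)-r);Rn=(RH*A*RH.inv())*R0
    print(a,(R0.inv().apply(d)*100).round(2),np.degrees((R0.inv()*Rn).as_rotvec()).round(1))
```

```text
t 13.07 tcp [0.5501 0.196  0.1227] rpy [ 179.9    0.  -151.8] F [-0.2 -0.  -3.3] w 0.237
shift cm [-0.19 -0.19  0.07] rot deg [0.06 0.   0.03]
[-0.08785274 -0.07311866  0.12267577]
6 [-0.06 -0.    1.55] [ 0. -6. -0.]
12 [-0.29 -0.    3.08] [  0. -12.  -0.]
18 [-0.67 -0.01  4.58] [  0. -18.  -0.]
21 [-0.92 -0.01  5.31] [  0. -21.  -0.]
24 [-1.21 -0.01  6.03] [  0. -24.  -0.]
```

arm_command:
  commands:
    - [[-1,0,-0.1,0.0,0,0,0],[-1,0,-0.2,0.25,0,-1,0],[-1,0,-0.2,0.5,0,-2,0],[-1,-0.05,-0.2,1.0,0,-4,0],[-1,-0.05,-0.2,1.55,0,-6,0],[-1,-0.1,-0.2,2.05,0,-8,0],[-1,-0.2,-0.2,2.55,0,-10,0],[-1,-0.3,-0.2,3.1,0,-12,0],[-1,-0.3,-0.2,3.1,0,-12,0],[-1,-0.3,-0.2,3.1,0,-12,0]]

```text
clock: 13.95
tcp_pos: [0.5542, 0.1947, 0.0929]
eef_rot: [-3.141, 0.21, -2.65]
wrist_force: [-3.3, -2.1, 5.8]
grip_width: 0.236
grasp_force: 30.0
```

Run:
```python
from h import *
o=get_obs();X=RH.inv().apply(o["tcp_pos"]-H);print(X.round(4),RH.inv().apply(o["wrist_force"]).round(1),RH.inv().apply(o["moment"]).round(2),o["joint_pos"].round(2),np.degrees(o["eef_rot"]).round(1))
```

```text
[-0.0849 -0.0762  0.0929] [-3.9 -0.3  5.8] [0.15 0.62 0.05] [-0.26  0.6  -0.15  1.93  0.16  0.41  1.55] [-180.    12.  -151.8]
```

Spring reaction is about 9 N at 12°, as expected. I'll continue the arc.

```bash
cat > arc.py <<'E'
from h import *
import sys
o=get_obs();X=RH.inv().apply(o["tcp_pos"]-H)
r=X-[.06,X[1],.121];R0=Ro.from_euler("xyz",o["eef_rot"])
print(X.round(4),RH.inv().apply(o["wrist_force"]).round(1),o["joint_pos"].round(2))
for a in map(float,sys.argv[1:]):
    A=Ro.from_rotvec(-np.radians(a)*np.array([0,1,0]))
    print(a,(R0.inv().apply(RH.apply(A.apply(r)-r))*100).round(2))
E
python3 arc.py 2 4 6 8 10 12
```

```text
[-0.0849 -0.0762  0.0929] [-3.9 -0.3  5.8] [-0.26  0.6  -0.15  1.93  0.16  0.41  1.55]
2.0 [0.   0.   0.52]
4.0 [-0.02  0.    1.03]
6.0 [-0.05  0.    1.54]
8.0 [-0.11  0.    2.06]
10.0 [-0.18  0.    2.57]
12.0 [-0.27  0.    3.07]
```

arm_command:
  commands:
    - [[-1,0.1,0.1,0.3,0,-1,0],[-1,0.1,0.1,0.5,0,-2,0],[-1,0.1,0.1,0.8,0,-3,0],[-1,0.1,0.1,1.05,0,-4,0],[-1,0.05,0.1,1.3,0,-5,0],[-1,0.05,0.1,1.55,0,-6,0],[-1,0.05,0.1,1.8,0,-7,0],[-1,0,0.1,2.1,0,-8,0],[-1,0,0.1,2.1,0,-8,0],[-1,0,0.1,2.1,0,-8,0]]

```text
clock: 14.78
tcp_pos: [0.5584, 0.1971, 0.0731]
eef_rot: [-3.14, 0.351, -2.651]
wrist_force: [-5.1, -3.5, 11.3]
grip_width: 0.236
grasp_force: 30.0
```

```bash
python3 arc.py 2 4 6
```

```text
[-0.0801 -0.0761  0.0731] [-6.2 -0.7 11.3] [-0.27  0.62 -0.12  2.06  0.18  0.12  1.53]
2.0 [0.   0.   0.52]
4.0 [-0.01  0.    1.03]
6.0 [-0.05  0.    1.55]
```

arm_command:
  commands:
    - [[-1,0,0.05,0.15,0,-0.5,0],[-1,0,0.05,0.3,0,-1,0],[-1,0,0.05,0.45,0,-1.5,0],[-1,0,0.05,0.6,0,-1.5,0],[-1,0,0.05,0.6,0,-1.5,0],[-1,0,0.05,0.6,0,-1.5,0]]

```text
clock: 15.28
tcp_pos: [0.5594, 0.1977, 0.0697]
eef_rot: [-3.139, 0.378, -2.651]
wrist_force: [-13.9, -7.7, 31.4]
grip_width: 0.237
grasp_force: 30.0
```

Run:
```python
from h import *
import cv2
o=get_obs();print(RH.inv().apply(o["tcp_pos"]-H).round(4),RH.inv().apply(o["wrist_force"]).round(1),o["joint_pos"].round(2),np.degrees(o["eef_rot"][1]))
# bright retainer compare: shift of tall retainer patch between initial and now in side image
s0=cv2.imread("pics/side0.png");s=viewer.grab_frame("side")[:,:,::-1];cv2.imwrite("pics/s8.png",s)
print([proj("side",H+RH.apply([0,-.075,z])).round(1) for z in(.124,.113,.109)])
g0=cv2.cvtColor(s0,6);g=cv2.cvtColor(np.ascontiguousarray(s),6)
for nm,im in(("0",g0),("now",g)): print(nm);print(im[180:202,258:282:2])
```

```text
[-0.0789 -0.0761  0.0697] [-15.9  -0.2  31.4] [-0.28  0.62 -0.1   2.08  0.18  0.06  1.53] 21.636257774070472
[array([269.1, 186.6]), array([269.4, 190. ]), array([269.5, 191.3])]
0
[[ 62  62  63  63  62  61  61  64  65  66  66  65]
 [ 62  62  62  60  63  69  68  63  62  64  64  65]
 [ 62  63  60  67 112 143 136  91  63  63  65  64]
 [ 60  60  62 121 196 232 222 168  93  59  60  62]
 [ 64  57  89 201 243 248 246 237 161  71  71  69]
 [101  67 147 245 246 242 242 246 229 137 140 130]
 [152 135 213 251 235 237 234 241 248 216 221 207]
 [180 215 243 249 227 243 236 239 251 235 238 231]
 [179 235 244 249 237 247 241 246 248 210 203 196]
 [162 202 228 250 248 247 246 250 238 162 156 157]
 [141 149 188 245 251 249 249 248 218 165 173 181]
 [128 156 176 226 245 248 244 228 193 215 222 226]
 [142 213 213 191 223 227 215 183 179 234 236 237]
 [164 237 234 174 191 184 166 155 173 237 238 238]
 [184 240 239 171 174 157 151 151 176 237 237 237]
 [207 238 239 173 162 148 157 155 172 237 237 237]
 [217 236 239 175 156 145 157 154 161 236 238 237]
 [218 236 239 179 148 138 146 139 150 232 239 237]
 
[... 630 characters left out ...]
212 174 200 141 185 171 130 137 154]
 [155 192 191 179 153 155 108 152 148 126 136 143]
 [133 142 140 141 147 143 113 131 127 143 166 168]
 [120 148 146 162 153 143 130 127 130 183 210 211]
 [134 201 197 226 165 142 135 131 151 214 229 230]
 [154 230 227 245 184 159 150 161 171 226 231 231]
 [173 233 229 242 216 206 193 214 189 226 230 231]
 [196 232 227 226 230 235 228 230 181 226 232 231]
 [203 231 229 193 210 227 219 199 158 224 229 229]
 [186 224 225 162 163 179 172 154 139 199 207 206]
 [149 180 180 135 141 147 145 135 122 148 157 157]
 [115 127 123 113 153 172 180 171 127  98 116 117]
 [109 109 100 127 203 231 234 230 174  90 115 127]
 [136 144 127 183 239 245 245 243 231 128 155 177]]
```

The force jumped and the retainer edge dropped about 4.6 px, roughly 15 mm, so the spring is at its stop. I'll ease off slightly.

arm_command:
  commands:
    - [[-1,0,0,-0.1,0,0,0],[-1,0,0,-0.2,0,0.3,0],[-1,0,0,-0.25,0,0.5,0],[-1,0,0,-0.25,0,0.5,0],[-1,0,0,-0.25,0,0.5,0],[-1,0,0,-0.25,0,0.5,0]]

```text
clock: 15.83
tcp_pos: [0.5591, 0.1976, 0.0704]
eef_rot: [-3.14, 0.368, -2.651]
wrist_force: [-7.3, -5.1, 15.9]
grip_width: 0.235
grasp_force: 30.0
```

Run:
```python
from h import *
import cv2
o=get_obs();print(RH.inv().apply(o["tcp_pos"]-H).round(4),RH.inv().apply(o["wrist_force"]).round(1),np.degrees(o["eef_rot"][1]))
g=cv2.cvtColor(np.ascontiguousarray(viewer.grab_frame("side")[:,:,::-1]),6)
print(g[190:202,264:276:2]); print(np.abs(get_obs()["joint_velocities"]).max())
```

```text
[-0.0792 -0.076   0.0704] [-8.8 -1.1 15.9] 21.10141240808179
[[140 146 142 117 132 128]
 [163 152 142 132 129 133]
 [228 166 143 137 131 151]
 [245 199 177 165 164 168]
 [241 236 233 220 216 182]
 [225 242 244 237 225 174]
 [192 215 229 222 187 151]
 [163 158 174 170 142 132]
 [135 129 137 143 131 119]
 [114 144 166 180 171 130]
 [128 201 231 234 231 180]
 [185 238 245 245 243 232]]
0.0011347917648133511
```

```bash
python3 -c "
from cell import workorder
print(workorder.sign_off())"
```

```text
the job is handed in; nothing more can be done
None
```

The job is handed in at about 16 s of the 45 s, with the lever hooked under the rail and held down on the tall spring; sign-off gave no verdict, and I estimate the spring is squeezed about 14 mm from wrist force and retainer pixels.

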